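# Hang a bottle carrier on the spring balance and hold it up for weighing

## Robot

A 7-joint arm with a two-finger parallel gripper is mounted at the origin on a cart in front of the work surface, level with it; the furniture and walls round the work are solid. World frame = base frame: x ahead of the robot, y to its left, z up, the work surface at z = 0. Lengths are in m, angles in degrees, forces in N, time in s.
With the tool pointing down it reaches from about 0.35 to 0.775 m from the base axis. Payload 3.1 kg.
Tool frame: the origin (TCP) lies on the centre line of the jaws, within the pads' length; the fingertips stand 17 mm ahead of it and the grasp point (between the pads) lies 2 mm behind it (robot.tip_reach is the distance from the TCP to the fingertips, in m); z points along the fingers, y is the line along which they close (so a half turn about z gives the same grasp; the last joint's range is limited). The gripper opens to 85 mm and grips with 20 to 120 N. Pads are 22 mm wide; open, the fingers measure 114 mm over their backs; the gripper's body (76 mm by 85 mm) begins 54 mm behind the grasp point. The pads swing forward as they close: fully open they stand 13 mm farther back than shut.
Start: joints at [-67.363, 17.813, 0.802, 86.603, -0.252, 75.585, -1.558], TCP at [0.233, 0.498, 0.248] pointing down, gripper open.
Joint ranges: [-154.91, 154.91], [-16.99, 109.72], [-72.82, 74.43], [7.12, 147.25], [-82.49, 262.49], [11.32, 116.49], [-174.64, 174.64]. Speed limits (degrees/s): [159.86, 159.86, 180, 180, 180, 180, 180].

## Interface

Orientations are given as [roll, pitch, yaw] about the fixed x, y, z axes, in that order (R = Rz(yaw) Ry(pitch) Rx(roll)).
In Python, from station import robot, fingers, vision, workorder, recognise gives the robot as it stands. Calls block until the motion is done:
- robot.move_to(position, orientation): joint-space move of the TCP to a pose.
- robot.line_to(position, orientation=None, velocity=0.15, f_stop=None): straight line of the TCP; orientation=None keeps the orientation; velocity is the mean speed in m/s. With f_stop (N) it stops when the force on the tool has changed by that much, and returns True; else False.
- robot.move_j(angles): joint-space move.
- fingers.gripper_to(opening, force=None): opening from 0.0 (shut) to 1.0 (fully open); force is the grip in N (None keeps the last); returns when the fingers have stopped.
- robot.pause(seconds).
- robot.inverse_kinematics(position, orientation): joint angles nearest the present ones, or None.
- vision.grab_frame(name): name is "side" or "top" or "wrist"; returns the picture (420x560x3 uint8, red, green, blue); there is no depth.
- vision.calibration(name): a dict with "mtx" (3x3 intrinsics, pixels), "extrinsics" (4x4, takes a point from world to camera coordinates); the wrist camera has in their place "T_tool_cam" (4x4, takes a point from camera to tool coordinates, whose origin is the TCP and whose axes are the flange's). Camera axes: x right, y up, looking along -z (the intrinsics and any distortion apply to the point x, -y, -z); pixel columns grow to the right and rows downward; lengths in m; the calibration is good to about 2 mm. A picture is of the moment at which its call begins: read the wrist's pose just before it. calibration takes no time and is no camera call.
A pose or a line that the arm cannot do raises robot.PlanningError and nothing moves.
- workorder.close_job(): hands the job in; it is judged then, once.
Trained networks look in the newest picture that a camera, given by its name, has taken for a name from the list of things; names that differ only in an ending like _2 or _b are one class to them, and where a whole thing is asked for, a point or a joint stands for the part that bears it (a point fixed in the world has none). Each returns a list of dicts, best first, with "p" (0 to 1); they miss things now and then, are a little off and sometimes report something else, mostly with a low value. They report only what shows in the picture. A call takes as long as a camera call. They do not tell look-alikes from the thing itself.
- recognise(label, camera): "rect" ([centre column, centre row, width, height] in pixels, round what is visible of it).
Readings, each from a call of its own:
- robot.current_time_s(): time.
- robot.current_joint_positions(): joint angles.
- robot.current_dq(): joint speeds.
- robot.current_joint_torque(): joint torques, N m.
- robot.current_tool_pos(): TCP position.
- robot.current_eef_rot(): TCP orientation.
- robot.current_contact_force(): force on the tool from outside, world axes, zero at the start.
- robot.current_torque(): the same for the moment, N m.
- robot.current_finger_gap(): opening from 0.0 (shut) to 1.0 (fully open).
- robot.current_gripper_force(): force on a finger pad.
Only numpy, scipy, OpenCV 4.12 (cv2) and the standard library are available. Lean on these libraries where they do the work, as an engineer would, in place of code of your own. Each camera call takes 0.05 s, during which the arm holds its last target. There are 200 camera calls.

## Task

Take the hand-held spring balance off its stand by its blue grip, catch the wire carrier's handle on the balance's hook at the kink in the middle, and lift the carrier with its two bottles about five centimetres clear of the bench so that it can be weighed. Finish still holding the balance upright, with the carrier hanging level and still from the hook alone and both bottles standing in it; leave the other things where they are.

Things in the scene. Friction and masses are not known exactly. Their poses are not given: they have to be found in the camera images.
- stand: fixed stand: grey base 125x92x10 mm, 15 mm post 46 mm towards +x of the origin, level aluminium fork whose top is 140 mm above the bench (post ends there too). Its 25 mm slot opens towards -x; each 13 mm prong ends in a 4 mm lip: lift the balance 8 mm or more, then draw it out towards -x, or lift it straight up. Origin: on the bench below where the balance hangs
- balance: loose upright spring balance, 0.12 kg: white tube 22 mm thick, 66 mm long; blue collar 36 mm across, z 66 to 72 mm, resting on the fork; flat blue grip 34 mm wide (x), 14 mm thick (y), z 71 to 117 mm; small ring on top to z 131 mm. Origin: tube axis at its lower end, 74 mm above the bench in the stand; z up, x the way the hook's tip lies
- balance_grip (a point): middle of the blue grip on the tube's axis, 97 mm above the balance's origin: take it here, fingers on the two flat faces (closing along the balance's y)
- balance_hook (a joint): how far the load draws the spring and hook down out of the tube (m): 0 unloaded, end stop 0.032; about 6 mm per newton after the first 0.3 N; the loaded carrier draws it 12 to 24 mm
- hook_saddle (a point): where the load sits: top of the hook's wire at its lowest point, on the tube's axis, 43.5 mm below the balance's origin when unloaded. The hook is a J of 5 mm wire in the balance's x-z plane: shank 13 mm towards -x, tip 13.5 mm towards +x, tip's top 16 mm above the saddle and 27.5 mm below the tube, lowest point 5 mm below the saddle. The handle enters from +x, above the tip
- carrier: loose stainless wire carrier, 54x108 mm, sides 42 mm high, 0.13 to 0.25 kg empty, holding two bottles; its arched handle of 4 mm wire runs along y, legs at y = +-52 mm, shoulders 104 to 108 mm high, with a kink like an upturned V (24 mm wide, 16 mm high) in the middle. Origin: centre of the underside; z up
- handle_peak (a point): peak of the kink in the carrier's handle, centre of the wire, midway along the handle, 124 mm above the underside; properly hung, the hook's saddle lies about 5 mm below it
- bottle_left: white screw-cap bottle with a green label, 41 mm across and 74 mm tall, 0.06 to 0.09 kg, standing loose in the carrier's +y bay on its 3 mm floor, 26 mm from the middle. Origin: centre of its underside
- bottle_right: the same kind of bottle in the carrier's -y bay, 26 mm from the middle. Origin: centre of its underside
- spare_bottle: bystander: white screw-cap bottle with a blue label, 41 mm across, 74 mm tall, on the bench. Origin: centre of its underside
- jar: bystander: jar with a blue lid, 66 mm across, 89 mm tall. Origin: centre of its underside
- tip_box: bystander: grey pipette tip box with a clear lid, 72x122x77 mm. Origin: centre of its underside
- timer: bystander: white lab timer, 58x62x20 mm, near the front edge. Origin: centre of its underside
- tape_roll: bystander: roll of brown tape lying flat, 96 mm across, 48 mm high
Not all that is in view belongs to the job. What is shaped like the bottle_right but brown or pink is not meant.

How it is judged (in metres and radians):
On the way, in this order (a step that is already met when the one before it is completed fails the run):
1. the balance has been taken off its stand and clear of it (distance between balance and stand above 0.14 m), for 0.1 s.
2. the hook sits under the kink of the carrier's handle (distance between hook_saddle and handle_peak below 0.013 m), for 0.2 s.
At the end, for the whole second after the job is handed in: Balance gripped, upright (0.12 rad), off its stand; carrier hangs from the hook at the kink (saddle within 13 mm of the peak), 30 to 100 mm above the bench, level (0.12 rad), still (0.03 m/s, 0.3 rad/s), touching nothing else; spring drawn out 10 to 30 mm; both bottles standing in it (height (world z) of carrier between 0.03 and 0.1 m and angle between each of carrier, balance's own z axis and vertical below 0.12 rad and linear speed of carrier below 0.03 m/s and angular speed of carrier below 0.3 rad/s and distance between hook_saddle and handle_peak below 0.013 m and value of joint balance_hook between 0.01 and 0.03 m and contact force between the fingers and balance above 1 N and contact force between each of the arm, the fingers, stand, tape_roll, spare_bottle, jar, tip_box, timer and carrier below 0.05 N and contact force between stand and balance below 0.05 N and distance between each of bottle_left, bottle_right and carrier below 0.04 m and angle between each of bottle_left, bottle_right's own z axis and vertical below 0.25 rad); the arm keeps its last pose, push and grip.
It fails at once if a bystander was pushed more than 30 mm (distance of any of tape_roll, spare_bottle, jar, tip_box, timer from where it was at the start of the episode above 0.03 m).
It fails at once if the carrier or a bottle in it was tipped (angle between any of carrier, bottle_left, bottle_right's own z axis and vertical above 0.5 rad).
It also fails if it takes over 51 s, if anything falls off the work surface, if the arm or the gripper's body presses on something with over 40 N, if the wrist force passes 120 N, or if a joint passes its speed limit or range.

## Working session

There is one attempt and no reset: what is moved stays moved. The work goes in short steps, each a Python script; the robot and the scene stay as the last script left them, time stands still between calls to the robot, and variables do not carry over. Pictures are saved under pics/ and viewed, at most 10 in all, crops included, and the job is handed in when it is done.

```bash
mkdir -p pics; ls; python3 - <<'E'
from station import robot, fingers, vision, workorder, recognise
import cv2, numpy as np
for c in ["side","top"]:
    im=vision.grab_frame(c); cv2.imwrite(f"pics/{c}0.png",im[:,:,::-1])
    k=vision.calibration(c); print(c,{a:(np.round(b,4).tolist() if hasattr(b,'__len__') else b) for a,b in k.items()})
    for l in ["stand","balance","balance_grip","hook_saddle","carrier","handle_peak","bottle_left","bottle_right"]:
        print(l,[(np.round(d["rect"]).tolist(),round(d["p"],2)) for d in recognise(l,c)[:4]])
print(vision.calibration("wrist"),robot.current_time_s(),robot.current_eef_rot())
E
```

```text
pics
side {'mtx': [[493.316, 0.0, 280.4445], [0.0, 493.316, 211.5725], [0.0, 0.0, 1.0]], 'extrinsics': [[0.7703, -0.6377, 0.0005, -0.4059], [0.4989, 0.6031, 0.6224, -0.401], [-0.3972, -0.4792, 0.7827, -0.8627], [0.0, 0.0, 0.0, 1.0]]}
stand [([328.0, 294.0, 70.0, 90.0], 0.68)]
balance [([331.0, 281.0, 22.0, 58.0], 0.86)]
balance_grip [([334.0, 282.0, 19.0, 51.0], 0.76), ([243.0, 201.0, 16.0, 29.0], 0.55)]
hook_saddle [([225.0, 194.0, 14.0, 31.0], 0.68), ([324.0, 304.0, 5.0, 6.0], 0.64)]
carrier [([235.0, 196.0, 53.0, 54.0], 0.8)]
handle_peak [([237.0, 208.0, 46.0, 33.0], 0.92)]
bottle_left [([227.0, 192.0, 12.0, 33.0], 0.59), ([220.0, 305.0, 40.0, 35.0], 0.54)]
bottle_right [([212.0, 231.0, 25.0, 33.0], 0.89), ([278.0, 232.0, 21.0, 36.0], 0.88), ([241.0, 200.0, 17.0, 29.0], 0.58), ([224.0, 193.0, 15.0, 31.0], 0.45)]
top {'mtx': [[382.7099, 0.0, 280.1495], [0.0, 382.7099, 206.6], [0.0, 0.0, 1.0]], 'extrinsics': [[0.0256, -0.9995, 0.0177, 0.0467], [0.9947, 0.0272, 0.0993, -0.5923], [-0.0998, 0.015, 0.9949, -0.9323], [0.0, 0.0, 0.0, 1.0]]}
stand [([356.0, 223.0, 44.0, 50.0], 0.66)]
balan
[... 346 characters left out ...]
, 0.51)]
bottle_right [([234.0, 256.0, 19.0, 16.0], 0.78), ([276.0, 211.0, 21.0, 16.0], 0.73), ([228.0, 215.0, 15.0, 14.0], 0.46)]
{'mtx': array([[331.08479078,   0.        , 277.30683833],
       [  0.        , 331.08479078, 209.1101921 ],
       [  0.        ,   0.        ,   1.        ]]), 'T_tool_cam': array([[ 4.62867805e-04,  9.65033932e-01,  2.62124579e-01,
         6.40964020e-02],
       [ 9.99999569e-01, -2.35741574e-04, -8.97927955e-04,
        -1.12088501e-04],
       [-8.04737284e-04,  2.62124882e-01, -9.65033626e-01,
        -1.26138326e-01],
       [ 0.00000000e+00,  0.00000000e+00,  0.00000000e+00,
         1.00000000e+00]])} 0.9 [1.79995915e+02 4.07259863e-04 1.54975858e+02]
```

```bash
python3 - <<'E'
import cv2, numpy as np
s=cv2.imread("pics/side0.png");t=cv2.imread("pics/top0.png")
cv2.imwrite("pics/side_c.png",cv2.resize(s[150:350,180:400],(792,600*720//600),interpolation=cv2.INTER_CUBIC)[:600])
cv2.imwrite("pics/top_c.png",cv2.resize(t[130:280,180:400],(792,540),interpolation=cv2.INTER_CUBIC))
E
```

```text
(no output)
```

View pics/side0.png

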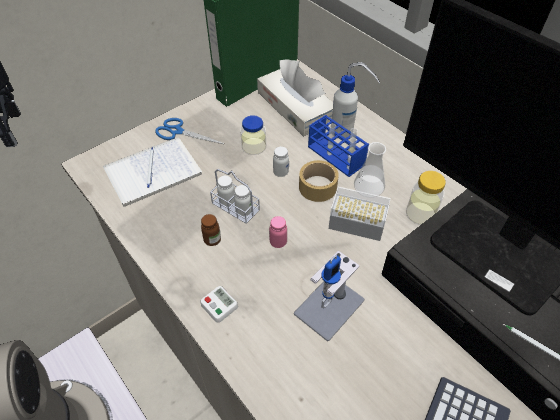

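View pics/top_c.png

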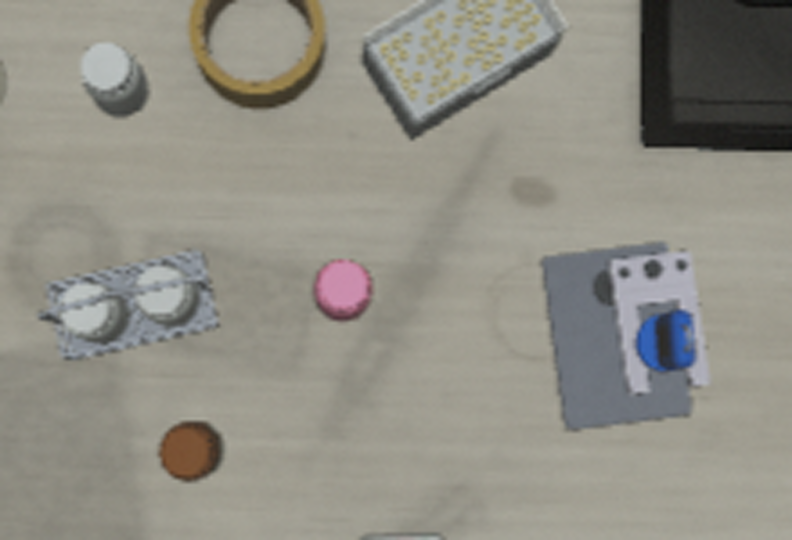

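View pics/side_c.png

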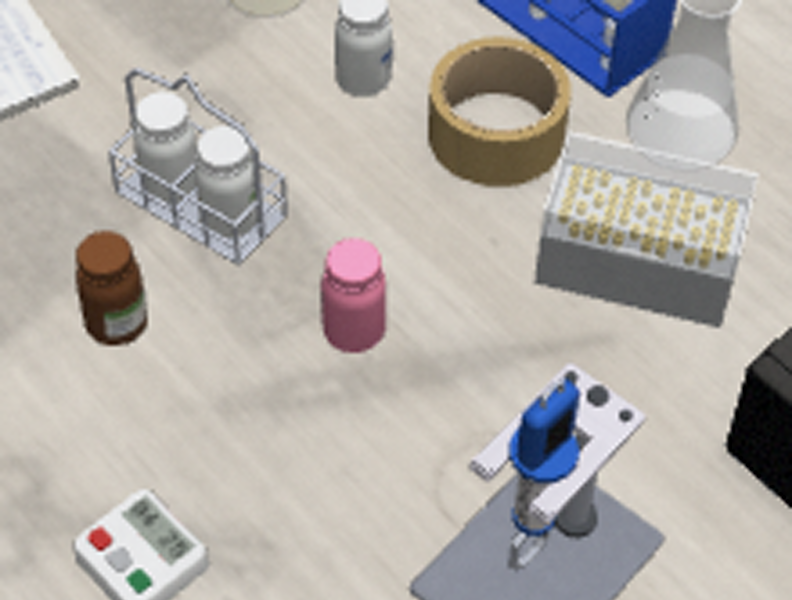

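```bash
cat > h.py <<'E'
from station import robot, fingers, vision, workorder, recognise
import cv2, numpy as np
from scipy.spatial.transform import Rotation as Ro
F=np.diag([1.,-1,-1])
def P(name, pose=None):
    k=vision.calibration(name)
    if name=="wrist":
        T=np.eye(4); T[:3,:3]=Ro.from_euler("xyz",pose[1],degrees=True).as_matrix(); T[:3,3]=pose[0]
        E=np.linalg.inv(T@k["T_tool_cam"])
    else: E=k["extrinsics"]
    return k["mtx"]@F@E[:3]
def proj(M,p): q=M@np.r_[p,1]; return q[:2]/q[2]
def onz(M,uv,z):  # pixel -> world at height z
    A=np.array([M[0]-uv[0]*M[2],M[1]-uv[1]*M[2]])
    return np.linalg.solve(A[:,:2],-A[:,2]*z-A[:,3])
def tri(obs): 
    X=cv2.triangulatePoints(obs[0][0],obs[1][0],np.float64(obs[0][1]),np.float64(obs[1][1]))[:,0]; return X[:3]/X[3]
def pose(): return (np.array(robot.current_tool_pos()),np.array(robot.current_eef_rot()))
def snap(name):
    p=pose(); im=vision.grab_frame("wrist"); cv2.imwrite(f"pics/{name}.png",im[:,:,::-1]); np.save(f"pics/{name}.npy",np.array(p)); return p
E
python3 - <<'E'
from h import *
np.set_printoptions(precision=4,suppress=True)
S,T=P("side"),P("top")
tc=lambda x,y:(180+x/3.6,130+y/3.6); sc=lambda x,y:(180+x/3.6,150+y/3.6)
print("base",[onz(T,tc(*c),.01) for c in [(543,257),(665,242),(690,415),(568,430)]])
print("collar",tri([(T,tc(662,343)),(S,sc(545,452))]),onz(T,tc(662,343),.143),onz(S,sc(545,452),.146))
print("prongs",[onz(T,tc(*c),.14) for c in [(638,388),(699,383),(612,262),(690,252)]])
print("peak",tri([(T,tc(128,298)),(S,sc(185,80))]),onz(S,sc(185,80),.124),onz(T,tc(128,298),.124))
print("handle ends",[onz(T,tc(*c),.105) for c in [(42,315),(213,283)]])
print("carrier rim",[onz(T,tc(*c),.042) for c in [(45,285),(202,250),(218,325),(65,358)]])
E
```

```text
base [array([ 0.6098, -0.0679]), array([ 0.6231, -0.1554]), array([ 0.5002, -0.1736]), array([ 0.4875, -0.0871])]
collar [ 0.5448 -0.1243  0.1378] [ 0.5431 -0.1221] [ 0.5418 -0.128 ]
prongs [array([ 0.5152, -0.1081]), array([ 0.5192, -0.1457]), array([ 0.5926, -0.0915]), array([ 0.6002, -0.14  ])]
peak [0.5613 0.2088 0.1311] [0.5638 0.2151] [0.5634 0.2089]
handle ends [array([0.5526, 0.266 ]), array([0.576 , 0.1579])]
carrier rim [array([0.5773, 0.2785]), array([0.6044, 0.1721]), array([0.5531, 0.1592]), array([0.5278, 0.2625])]
```

```bash
python3 - <<'E'
from h import *
s=cv2.imread("pics/side0.png"); S=P("side")
x0,y0=295,245; k=10
c=cv2.resize(s[y0:y0+72,x0:x0+72],None,fx=k,fy=k,interpolation=cv2.INTER_CUBIC)
c=c[130:]
b=np.array([.5435,-.124,.074])
for a,col in((8,(0,255,0)),(188,(0,0,255))):
    R=Ro.from_euler("z",a,degrees=True).as_matrix()
    pts=[(-.013,0,-.027),(-.013,0,-.0435),(-.008,0,-.046),(0,0,-.046),(.008,0,-.046),(.0135,0,-.04),(.0135,0,-.0275)]
    uv=[((proj(S,b+R@p)-[x0,y0]+.5)*k-[0,130]).astype(int) for p in np.array(pts)]
    cv2.polylines(c,[np.array(uv)],False,col,1)
for z in (0,.066,.072,.117): cv2.circle(c,tuple(((proj(S,b+[0,0,z])-[x0,y0]+.5)*k-[0,130]).astype(int)),4,(0,255,255),-1)
cv2.imwrite("pics/hook.png",c)
r=robot
for y in (8,-172,13,-167):
    for p in ((.5435,-.123,.22),(.54,-.12,.35),(.565,.21,.25),(.565,.21,.35)):
        q=r.inverse_kinematics(list(p),[180,0,y]); print(y,p,None if q is None else np.round(q).tolist())
E
```

```text
8 (0.5435, -0.123, 0.22) [-25.0, 25.0, 51.0, 90.0, -20.0, 75.0, -54.0]
8 (0.54, -0.12, 0.35) [-25.0, 21.0, 53.0, 76.0, -17.0, 91.0, -57.0]
8 (0.565, 0.21, 0.25) [-45.0, 26.0, 34.0, 79.0, -15.0, 80.0, -92.0]
8 (0.565, 0.21, 0.35) [-44.0, 25.0, 35.0, 66.0, -14.0, 93.0, -94.0]
-172 (0.5435, -0.123, 0.22) [-20.0, 23.0, 44.0, 89.0, -17.0, 74.0, 124.0]
-172 (0.54, -0.12, 0.35) [-22.0, 20.0, 47.0, 75.0, -15.0, 91.0, 121.0]
-172 (0.565, 0.21, 0.25) [-30.0, 24.0, 12.0, 78.0, -5.0, 78.0, 80.0]
-172 (0.565, 0.21, 0.35) [-30.0, 23.0, 13.0, 66.0, -5.0, 92.0, 80.0]
13 (0.5435, -0.123, 0.22) [-25.0, 25.0, 50.0, 90.0, -20.0, 75.0, -49.0]
13 (0.54, -0.12, 0.35) [-25.0, 22.0, 53.0, 76.0, -17.0, 91.0, -52.0]
13 (0.565, 0.21, 0.25) [-44.0, 26.0, 34.0, 79.0, -15.0, 79.0, -88.0]
13 (0.565, 0.21, 0.35) [-43.0, 25.0, 35.0, 66.0, -14.0, 93.0, -89.0]
-167 (0.5435, -0.123, 0.22) [-20.0, 23.0, 43.0, 89.0, -16.0, 74.0, 128.0]
-167 (0.54, -0.12, 0.35) [-22.0, 20.0, 47.0, 75.0, -15.0, 90.0, 126.0]
-167 (0.565, 0.21, 0.25) [-30.0, 24.0, 11.0, 78.0, -5.0, 78.0, 85.0]
-167 (0.565, 0.21, 0.35) [-30.0, 23.0, 13.0, 66.0, -5.0, 92.0, 85.0]
```

View pics/hook.png

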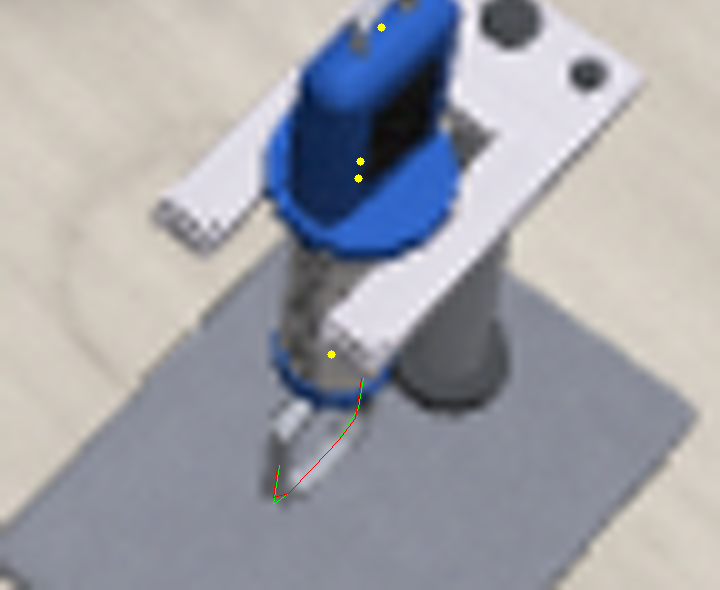

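The side picture shows the hook's shank on the world −x side (275,470) running up into the tube, so the balance's x points the same way as the stand's (about 8°). Next I'll take a wrist view above the balance.

```bash
python3 - <<'E'
from h import *
robot.move_to([.565,.21,.33],[180,0,13]); robot.pause(.2)
p=snap("w_car"); print(p,[d for d in recognise("handle_peak","wrist")[:2]])
robot.move_to([.5435,-.123,.29],[180,0,8]); robot.pause(.2)
q=snap("w_bal"); print(q,[d for d in recognise("balance","wrist")[:2]],[d for d in recognise("balance_grip","wrist")[:2]],robot.current_time_s())
a=cv2.imread("pics/w_car.png");b=cv2.imread("pics/w_bal.png")
M=P("wrist",p)
for y,z in((-.052,.106),(-.012,.108),(0,.124),(.012,.108),(.052,.106)):
    v=np.array([.5635,.2095,z])+Ro.from_euler("z",13,degrees=True).apply([0,y,0]); cv2.circle(a,tuple(np.int32(proj(M,v)+.5)),1,(0,0,255),-1)
M=P("wrist",q)
for x,y,z in((0,0,.205),(.017,.007,.191),(-.017,.007,.191),(-.017,-.007,.191),(.017,-.007,.191)):
    v=np.array([.5435,-.123,z])+Ro.from_euler("z",8,degrees=True).apply([x,y,0]); cv2.circle(b,tuple(np.int32(proj(M,v)+.5)),1,(0,0,255),-1)
cv2.imwrite("pics/w_both.png",np.hstack([cv2.resize(i[50:350,180:380],(400,600),interpolation=cv2.INTER_CUBIC) for i in(a,b)]))
E
```

```text
(array([0.5644886 , 0.21117288, 0.32972044]), array([-1.79970879e+02,  3.32478166e-02,  1.31278924e+01])) [{'rect': [272.0, 172.1, 94.8, 44.6], 'p': 0.65}, {'rect': [377.0, 36.6, 91.4, 69.7], 'p': 0.53}]
(array([ 0.54421428, -0.12122831,  0.28992882]), array([-1.79983622e+02, -7.44056235e-03,  8.18959006e+00])) [{'rect': [283.2, 204.6, 45.5, 70.3], 'p': 0.61}, {'rect': [27.0, 113.0, 49.6, 54.4], 'p': 0.29}] [{'rect': [278.8, 206.9, 41.1, 64.1], 'p': 0.66}] 4.4583
```

View pics/w_both.png

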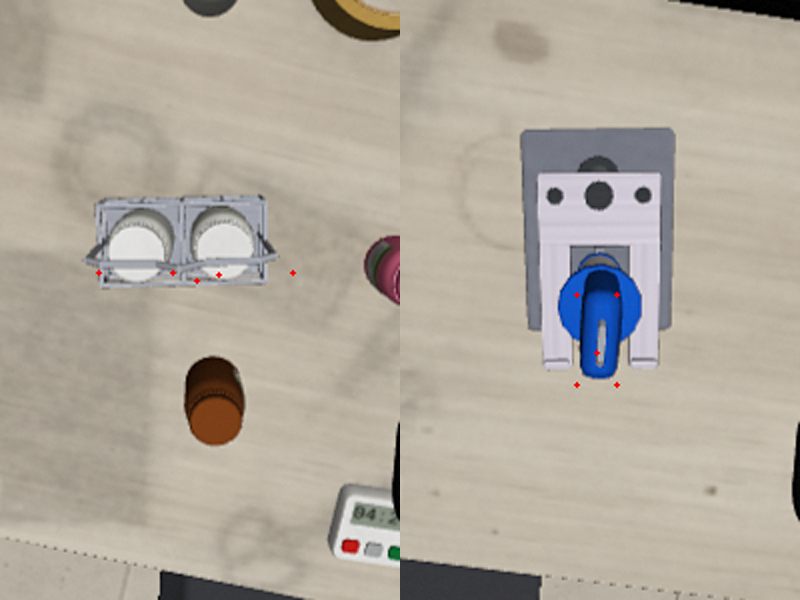

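The wrist view puts the handle's middle at about 8 mm further +y and 4 mm further +x than my first estimate, at about 14° yaw. The balance is within 2 mm. I'll take it now.

```bash
python3 - <<'E'
from h import *
o=[180,0,8.2]; b=np.array([.545,-.1245])
robot.line_to([*b,.22],o,.1); robot.pause(.3); print(pose())
print(robot.line_to([*b,.170],o,.08,f_stop=8), pose()[0])
print(fingers.gripper_to(0.0,80), robot.current_finger_gap(), robot.current_gripper_force())
robot.line_to([*b,.190],o,.06); print(robot.current_contact_force(),robot.current_finger_gap())
d=np.array([np.cos(np.radians(8.2)),np.sin(np.radians(8.2))])
robot.line_to([*(b-.08*d),.190],o,.08)
robot.line_to([*(b-.08*d),.32],o,.15)
print(pose(),robot.current_contact_force(),robot.current_finger_gap(),robot.current_gripper_force(),robot.current_time_s())
cv2.imwrite("pics/s1.png",vision.grab_frame("side")[:,:,::-1])
E
```

```text
(array([ 0.54526268, -0.12459934,  0.22050577]), array([ 1.79986602e+02, -5.51845210e-02,  8.20242572e+00]))
False [ 0.54530942 -0.12468094  0.17030104]
False 0.1517494103381988 77.89250493049622
[-0.11218929 -0.73736448 -1.00178553] 0.1571321798183688
(array([ 0.465313  , -0.13566801,  0.31908169]), array([-1.79966151e+02,  1.05276546e-01,  8.19840555e+00])) [-0.1240433   0.42453683 -1.1852815 ] 0.15381433335375325 78.00917387008667 9.6833
```

```bash
python3 - <<'E'
from h import *
c=np.array([.567,.2175]); y=14; d=np.array([np.cos(np.radians(y)),np.sin(np.radians(y))])
s=c-.055*d
robot.move_to([*s,.32],[180,0,y])
robot.line_to([*s,.234],[180,0,y],.1); robot.pause(.5)
p=snap("w_hook"); print(p,robot.current_time_s())
M=P("wrist",p); a=cv2.imread("pics/w_hook.png")
R=Ro.from_euler("z",p[1][2],degrees=True)
hk=p[0]-[0,0,.1395]
for q in((0,0,0),(.0135,0,.016)): cv2.circle(a,tuple(np.int32(proj(M,hk+R.apply(q))+.5)),1,(0,255,0),-1)
R=Ro.from_euler("z",y,degrees=True)
for q in((0,-.052,.106),(0,-.012,.108),(0,0,.124),(0,.012,.108),(0,.052,.106)):
    cv2.circle(a,tuple(np.int32(proj(M,np.array([*c,0])+R.apply(q))+.5)),1,(0,0,255),-1)
S=P("side"); b=vision.grab_frame("side")[:,:,::-1].copy(); cv2.imwrite("pics/s2.png",b)
w=cv2.resize(a[30:330,180:380],(400,600),interpolation=cv2.INTER_CUBIC)
v=cv2.resize(b[120:240,180:260],(400,600),interpolation=cv2.INTER_CUBIC)
for q in((0,0,.124),(0,-.052,.106),(0,.052,.106)):
    cv2.circle(v,tuple(np.int32((proj(S,np.array([*c,0])+R.apply(q))-[180,120]+.5)*5)),2,(0,0,255),-1)
cv2.imwrite("pics/c2.png",np.hstack([w,v]))
E
```

```text
(array([0.51365194, 0.20420101, 0.23407075]), array([-1.79995298e+02, -6.87654048e-03,  1.39987034e+01])) 12.5833
```

View pics/c2.png

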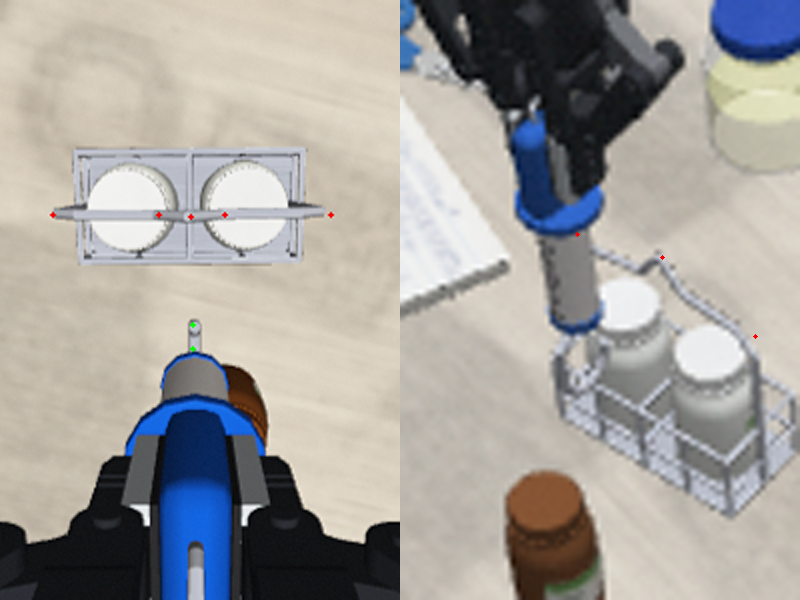

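The hook is lined up with the kink: in the left crop the hook is at column 194 and the peak at column 190, and the yaw matches. Next I'll insert the hook and start the lift.

```bash
python3 - <<'E'
from h import *
y=14; d=np.array([np.cos(np.radians(y)),np.sin(np.radians(y))])
c=np.array([.567,.2175])+.001*np.array([-d[1],d[0]])
print(robot.line_to([*c,.234],[180,0,y],.04,f_stop=3)); robot.pause(.3); print(pose()[0],robot.current_contact_force())
for z in (.246,.258,.268,.276):
    robot.line_to([*c,z],[180,0,y],.03); robot.pause(.3); print(z,robot.current_contact_force())
snap("w_in")
b=vision.grab_frame("side")[:,:,::-1]; cv2.imwrite("pics/s3.png",b); a=cv2.imread("pics/w_in.png")
w=cv2.resize(a[30:330,180:380],(400,600),interpolation=cv2.INTER_CUBIC)
v=cv2.resize(b[120:240,180:260],(400,600),interpolation=cv2.INTER_CUBIC)
cv2.imwrite("pics/c3.png",np.hstack([w,v])); print(robot.current_time_s())
E
```

```text
False
[0.56667844 0.21851241 0.23406619] [-1.02578112 -0.51416474 -0.73044547]
0.246 [-0.59921554  0.34202593 -1.42475785]
0.258 [ 0.08731007  0.48954263 -2.27816533]
0.268 [-0.74513326  0.44731131 -2.84736552]
0.276 [ 0.78590997 -0.07121838 -4.34728025]
17.7583
```

View pics/c3.png

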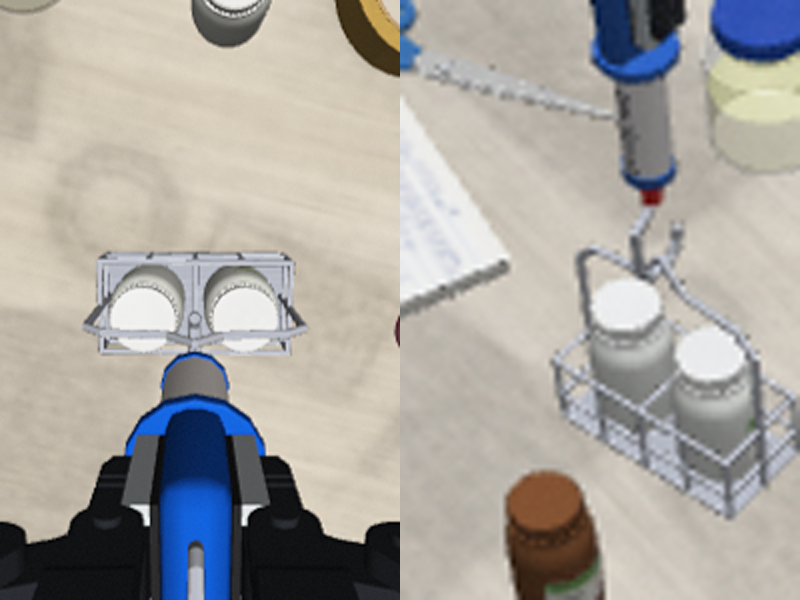

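The hook is under the kink and the spring is stretching, so I'll lift.

```bash
python3 - <<'E'
from h import *
y=14; d=np.array([np.cos(np.radians(y)),np.sin(np.radians(y))])
c=np.array([.567,.2175])+.001*np.array([-d[1],d[0]])
for z in (.285,.331):
    robot.line_to([*c,z],[180,0,y],.025); robot.pause(.5); print(z,robot.current_contact_force())
robot.pause(4)
print(pose(),robot.current_contact_force(),robot.current_gripper_force(),robot.current_time_s())
snap("w_up"); b=vision.grab_frame("side")[:,:,::-1]; a=cv2.imread("pics/w_up.png")
w=cv2.resize(a[30:330,180:380],(400,600),interpolation=cv2.INTER_CUBIC)
v=cv2.resize(b[90:210,190:270],(400,600),interpolation=cv2.INTER_CUBIC)
robot.pause(.4); b2=vision.grab_frame("side")[:,:,::-1]; print("motion",np.abs(b2[90:210,190:270].astype(int)-b[90:210,190:270]).mean())
cv2.imwrite("pics/c4.png",np.hstack([w,v]))
E
```

```text
0.285 [-0.2040821  -0.26328558 -4.15591194]
0.331 [ 0.41427087  0.60895024 -4.02850224]
(array([0.56676154, 0.21844776, 0.3310168 ]), array([-1.79999789e+02, -1.51715423e-03,  1.39974142e+01])) [-0.19252879 -0.32544269 -4.64974902] 77.79086709022522 25.2583
motion 1.0611805555555556
```

View pics/c4.png

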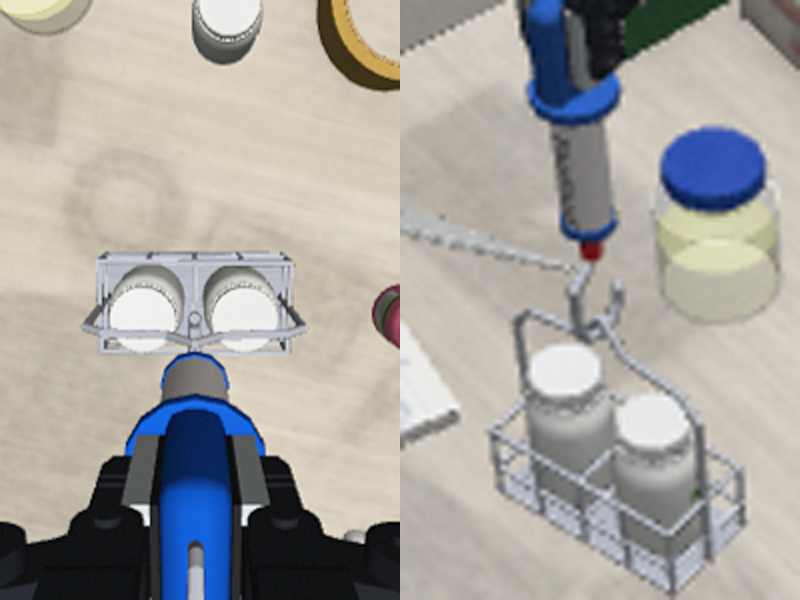

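```bash
python3 - <<'E'
from h import *
robot.pause(8); print(robot.current_time_s(), workorder.close_job())
E
```

```text
the job is handed in; nothing more can be done
33.8083 None
```

The job is handed in at 33.8 s: the gripper holds the balance upright, with the carrier hanging level from the hook at the kink about 55 mm above the bench and both bottles standing in it; `close_job()` returned no verdict.

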